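Load a printing block carved side up and clamp it

TASK

Take the green leaf printing block from the drying rack and lay it flat in the pocket of the printing jig with its carved green face up, without dropping it; either end may point towards the clamp. Then slide the red clamp in until the block is held snugly, end to end, between the clamp and the fixed end stop, and let go. Leave the other block and everything else on the table as they stand.

Things in the scene. Friction and masses are not known exactly. Their poses are not given: they have to be found in the camera images.
- leaf_block_center (a point): Centre of the leaf printing block: wood, 110 x 54 x 28 mm, 0.13 kg, one face green lino with a pale leaf, the other bare wood. Starts standing on an end in the drying rack, green face turned away from the robot. Axes: z along the 110 mm (up at the start), y along the 54 mm, x through the 28 mm from the carved green face to the bare back: lying carved face up, x points straight down.
- wave_block_center (a point): Centre of the other printing block, same size and axes, faced in rust red with pale stripes; it stands in the other place of the rack and stays there.
- rack: Wooden drying rack, fixed, 110 (x) x 235 (y) x 30 mm high; origin at the centre of its underside. Its two places are at y = +62 and -62 mm: there a block stands on the board, 12 mm above the table, between two bars along y that rise 18 mm above the board, 31 mm apart. Open to left and right.
- pocket (a point): Middle of the jig's pocket floor, 22 mm above the table; fixed, axes turn with the jig: z up, x along the pocket from the end stop to the clamp, so roughly towards the robot. The block lies with its length along x; home against the stop its centre is at x = 0, y = 0, 14 mm above the floor. With the clamp open the pocket is 22 to 34 mm longer than the block.
- jig: The jig, same axes; origin on the table below the pocket's middle. Plywood base 10 mm high, 98 mm wide, x from -85 to 150 mm; on it a white floor strip 46 mm wide, 22 mm high. Aluminium rails reach 34 mm above the table, inner faces at y = +-29.5 mm (2.5 mm play a side), 10 mm thick, x from -55 to -36 and 36 to 53 mm; between them the sides are open for fingers.
- end_stop (a point): Top middle of the fixed aluminium end stop's inner face, at x = -55 mm in the pocket's axes, 32 mm above the table, axes as the pocket's; the stop is 46 mm wide and 12 mm thick.
- clamp (a joint): Slide of the red clamp in m, 0 to 0.045, starting open (below 0.012). It grows as the clamp moves in -x of the pocket axes towards the end stop; at 0.034 its jaw meets a block that lies against the stop. It moves stiffly (about 2.5 N) and stays where it is left.
- clamp_handle (a point): Top centre of the red clamp's upright handle, 78 mm above the table, axes as the pocket's. Handle 16 mm thick along x, 36 mm wide along y, 36 mm high above the jaw block, which is 50 mm wide; the jaw's pushing face lies 15 mm from the handle's centre towards -x, its back face 11 mm towards +x. Behind it (+x) is free room to push from.
- purple_jar: Loose paint jar with purple label and black cap, 64 mm across, 75 mm tall; origin at the centre of its underside.
- white_jar: Loose dark red paint jar with paper label and white cap, 72 mm across, 85 mm tall; origin at the centre of its underside.
- figure: Loose red wooden cone figure with a ball head, 96 mm across, 179 mm tall; origin at the centre of its underside.
- roller: Loose ink roller lying on the table, about 180 x 90 x 40 mm; origin on the table between handle (-x) and rubber roll (+x).
Things that resemble listed ones, but are neither listed nor needed, are in the scene too. What is shaped like the part that bears leaf_block_center but pink or purple is not meant.

How it is judged:
By the outcome, as a careful person would: the job done as asked, in the order asked, and still so for the second after the job is handed in, with the robot touching nothing.
It also fails if it takes over 45 s, if anything falls off the work surface, if the arm or the gripper's body presses on something with over 40 N, if the wrist force passes 120 N, or if a joint passes its speed limit or range.

ROBOT

A 7-joint arm with a two-finger parallel gripper is mounted at the origin on the work surface. World frame = base frame: x ahead of the robot, y to its left, z up, the work surface at z = 0. Lengths are in m, angles in rad, forces in N, time in s.
With the tool pointing down it reaches from about 0.425 to 0.875 m from the base axis. Payload 4.7 kg.
Tool frame: the origin (TCP) lies at the very end of the fingers, on their centre line; the grasp point (between the pads) lies 19 mm behind it; z points along the fingers, y is the direction in which the jaws open and shut (so a half turn about z gives the same grasp; the last joint's range is limited). The gripper opens to 87 mm and grips with 3 to 60 N. Pads are 19 mm wide; open, the fingers measure 117 mm over their backs; the gripper's body (75 mm by 190 mm) begins 51 mm behind the grasp point.
Start: joints at [1.21, 0.321, -0.07, 1.45, 0.023, 1.371, -0.057], TCP at [0.238, -0.605, 0.223] pointing down, gripper open.
Joint ranges: [-2.86, 2.86], [-0.3, 2.09], [-1.38, 1.24], [0.06, 2.45], [-1.56, 4.7], [0.09, 2.05], [-2.69, 2.69]. Speed limits (rad/s): [2.57, 2.57, 3.14, 3.14, 3.14, 3.14, 3.14].

INTERFACE

Orientations are given as a rotation vector (axis times angle).
In Python, from bench import ctrl, get_image, camera_info gives the robot as it stands.
- The arm moves only by the tool carry_out, never from a script. Its argument "commands" is a list of rows, each an object of numbers: "tx", "ty", "tz": the shift along the tool's x, y, z in m; "rx", "ry", "rz": the turn, a rotation vector about the tool's x, y, z in rad; "jaw": the opening, from 0 (shut) to 1 (fully open). In form: [{"tx": .., "ty": .., "tz": .., "rx": .., "ry": .., "rz": .., "jaw": ..}, ...]. A call has 1 to 12 rows; each row is the pose to reach, as a shift and turn from the pose commanded when the call began, along the tool's axes at that moment; what a row does not reach only later rows make up. A row lasts 1/8 s, in which the tool goes at most 62.5 mm and 10.7 degrees, less where a joint would pass 70% of its speed; a pose out of reach is approached as far as the arm can. A call with a gripper value outside its range is refused whole. The fingers move at their own pace and stop on an object; "grip_force" is the grip in N (left out, the last holds). Time passes only in rows, so rows that repeat a pose let the fingers close. It gives the time, the measured TCP pose, the force and the opening at its end, in the units of the state.
- ctrl.get_state(): the state, without advancing time (a new reading comes with each control period).
- get_image(name): name is "scene" or "top" or "wrist"; returns the picture (420x560x3 uint8, red, green, blue); there is no depth.
- camera_info(name): a dict with "intrinsics" (3x3 intrinsics, pixels), "R" (3x3) and "t" (3): a world point X has camera coordinates R X + t. Camera axes: x right, y down, z forward; pixel columns grow to the right and rows downward; lengths in m; the calibration is good to about 2 mm. A picture is of the moment at which its call begins: read the wrist's pose just before it. camera_info takes no time and is no camera call; for the wrist camera it gives the pose at the moment of the call.
- ctrl.close_job(): hands the job in, once; it reports no verdict.
The state is a dict: "time": time; "joint_positions": joint angles; "qd": joint speeds; "joint_torque": joint torques, N m; "position": TCP position; "tool_rot": TCP orientation; "ft_force": force on the tool from outside, world axes, zero at the start; "torque": the same for the moment, N m; "grip_width": opening from 0.0 (shut) to 1.0 (fully open).
Only numpy, scipy, OpenCV 4.12 (cv2) and the standard library are available. Lean on these libraries where they do the work, as an engineer would, in place of code of your own. Each camera call takes 0.05 s, during which the arm holds its last target.

## Working session

There is one attempt and no reset: what is moved stays moved. The work goes in short steps, Python scripts to look and compute and a tool call to move; the robot and the scene stay as the last step left them, time stands still between calls to the robot, and variables do not carry over. Pictures are saved under pics/ and viewed, and the job is handed in when it is done.

Besides the shell and the picture viewer there is one more tool, called as name([rows], argument=value, ...), one row to a line, values as JSON. carry_out: Moves the arm, as the interface text tells. Its arguments: {"type":"object","properties":{"commands":{"type":"array"},"grip_force":{"type":"number"}},"required":["commands"]}

```bash
ls; mkdir -p pics
python3 - <<'E'
from bench import ctrl,get_image,camera_info
import cv2,numpy as np
np.set_printoptions(precision=4,suppress=True)
print(ctrl.get_state())
for n in ("scene","top","wrist"):
    im=get_image(n); cv2.imwrite(f"pics/{n}0.png",im[:,:,::-1]); print(n,camera_info(n))
E
```

```text
pics
{'time': 0.0, 'joint_positions': array([ 1.2101,  0.3218, -0.0701,  1.4517,  0.0226,  1.3708, -0.0569]), 'qd': array([-0.0016, -0.0009,  0.0004, -0.0021,  0.0009, -0.002 , -0.0004]), 'joint_torque': array([  0.0006, -49.1285,  -0.4036, -31.2528,  -0.064 ,   0.0438,
         0.0002]), 'position': array([ 0.2377, -0.6044,  0.2214]), 'tool_rot': array([-3.0847, -0.585 ,  0.0007]), 'ft_force': array([ 0.157 ,  0.7078, -0.4163]), 'torque': array([-0.0332, -0.0338, -0.0083]), 'grip_width': 1.002889860084496}
scene {'intrinsics': array([[453.6816,   0.    , 277.1536],
       [  0.    , 453.6816, 206.5317],
       [  0.    ,   0.    ,   1.    ]]), 'R': array([[-0.7292,  0.6842,  0.0136],
       [ 0.5945,  0.6432, -0.4826],
       [-0.3389, -0.3438, -0.8757]]), 't': array([ 0.4449, -0.268 ,  1.4626])}
top {'intrinsics': array([[381.7359,   0.    , 281.1743],
       [  0.    , 381.7359, 211.3194],
       [  0.    ,   0.    ,   1.    ]]), 'R': array([[ 0.0107, -0.9997,  0.0205],
       [-0.9977, -0.0121, -0.0667],
       [ 0.0669, -0.0197, -0.9976]]), 't': array([-0.087 ,  0.5864,  1.1346])}
wrist {'intrinsics': array([[296.9535,   0.    , 280.0257],
       [  0.    , 296.9535, 209.7396],
       [  0.    ,   0.    ,   1.    ]]), 'R': array([[ 0.3655, -0.9308, -0.0004],
       [-0.8888, -0.3491,  0.2969],
       [-0.2765, -0.1082, -0.9549]]), 't': array([-0.6493, -0.0351,  0.3914])}
```

View pics/scene0.png

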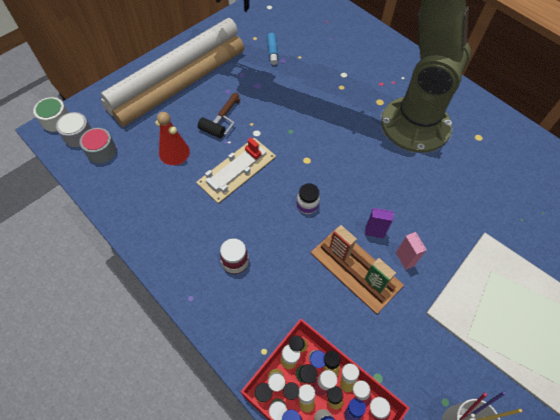

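View pics/top0.png

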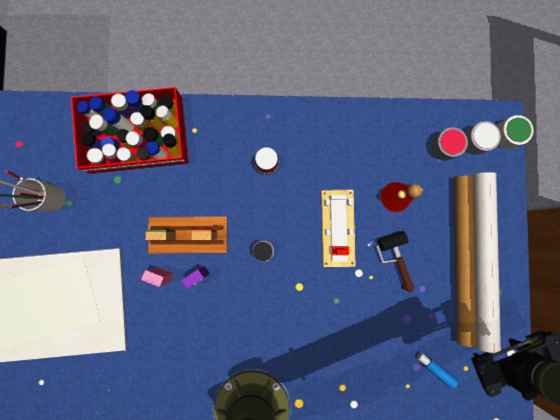

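View pics/wrist0.png

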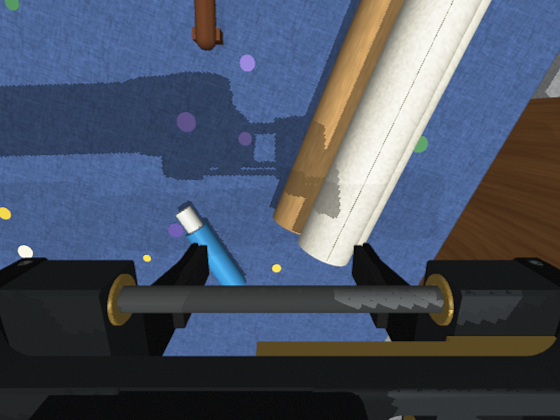

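The scene view shows two blocks in the rack: rust-faced at about (340,245) and green-faced at about (378,277). The loose pink (411,250) and purple (379,222) blocks are decoys. In the top view the rack is at (187,235), with blocks at (158,235) and (201,235), and the jig is at (339,228) with its red handle at (341,251). Next I'll confirm with enlarged crops.

Run:
```python
import cv2,numpy as np
s=cv2.imread("pics/scene0.png");t=cv2.imread("pics/top0.png")
a=cv2.resize(s[215:315,305:435],(780,600),interpolation=cv2.INTER_CUBIC)
cv2.imwrite("pics/c1.png",a)
cv2.imwrite("pics/c2.png",cv2.resize(t[205:295,135:235],(660,594),interpolation=cv2.INTER_CUBIC))
cv2.imwrite("pics/c3.png",cv2.resize(t[180:275,300:380],(505,600),interpolation=cv2.INTER_CUBIC))
```

```text
(no output)
```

View pics/c1.png

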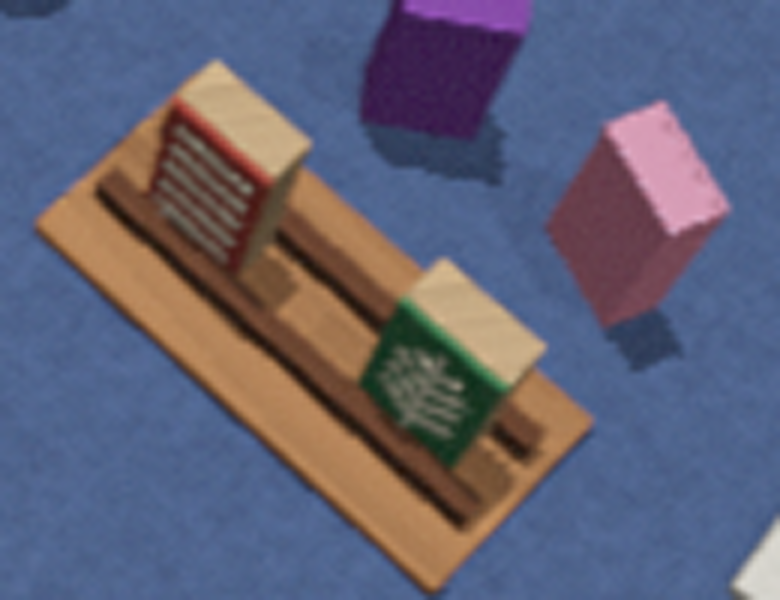

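View pics/c2.png

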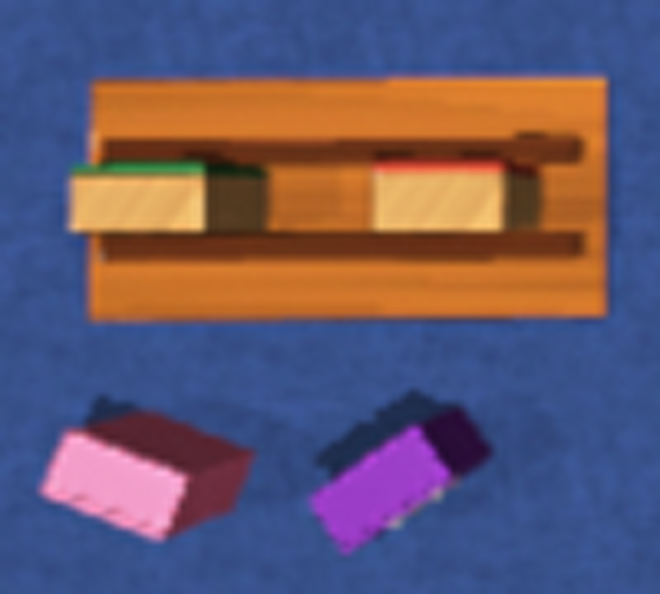

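View pics/c3.png

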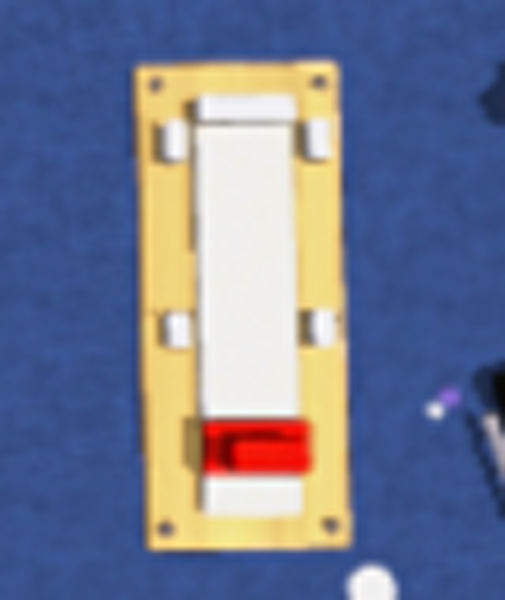

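The crop confirms that the green-faced leaf block stands at the left (+y) place, top view about (158,236), scene about (378,277). Its green face points +x, away from the robot. The rust one at (201,235) stays. Next I measure.

```bash
cat > h.py <<'E'
import cv2,numpy as np,json
np.set_printoptions(precision=4,suppress=True)
TOP=dict(K=np.array([[381.7359,0,281.1743],[0,381.7359,211.3194],[0,0,1]]),R=np.array([[0.0107,-0.9997,0.0205],[-0.9977,-0.0121,-0.0667],[0.0669,-0.0197,-0.9976]]),t=np.array([-0.087,0.5864,1.1346]))
SC=dict(K=np.array([[453.6816,0,277.1536],[0,453.6816,206.5317],[0,0,1]]),R=np.array([[-0.7292,0.6842,0.0136],[0.5945,0.6432,-0.4826],[-0.3389,-0.3438,-0.8757]]),t=np.array([0.4449,-0.268,1.4626]))
def ray(c,uv):
    o=-c['R'].T@c['t'];d=c['R'].T@np.linalg.solve(c['K'],[uv[0],uv[1],1.]);return o,d/np.linalg.norm(d)
def plane(c,uv,z):
    o,d=ray(c,uv);return o+d*(z-o[2])/d[2]
def proj(c,X):
    p=c['K']@(c['R']@np.asarray(X,float)+c['t']);return p[:2]/p[2]
def tri(c1,a,c2,b):
    o1,d1=ray(c1,a);o2,d2=ray(c2,b);s=np.linalg.lstsq(np.stack([d1,-d2],1),o2-o1,rcond=None)[0]
    p,q=o1+s[0]*d1,o2+s[1]*d2;return (p+q)/2,np.linalg.norm(p-q)
E
python3 - <<'E'
from h import *
from bench import camera_info
for n,c in(("top",TOP),("scene",SC)):
    i=camera_info(n);c.update(K=i['intrinsics'],R=i['R'],t=i['t'])
im=cv2.imread("pics/top0.png");hsv=cv2.cvtColor(im,cv2.COLOR_BGR2HSV)
for n,p in (("blk",(150,236)),("rack",(187,222)),("rust",(200,236)),("jigbase",(327,230)),("handle",(341,252)),("strip",(339,215)),("jar",(262,250)),("fig",(395,197)),("wjar",(266,158))):
    print(n,p,hsv[p[1],p[0]])
def rect(mask,z,c,n):
    cs,_=cv2.findContours(mask,cv2.RETR_EXTERNAL,cv2.CHAIN_APPROX_NONE)
    k=max(cs,key=cv2.contourArea);r=cv2.minAreaRect(k);b=cv2.boxPoints(r)
    P=np.array([plane(c,u,z)[:2] for u in b]);e1=P[1]-P[0];e2=P[2]-P[1]
    L=e1 if np.linalg.norm(e1)>np.linalg.norm(e2) else e2
    print(n,"px",np.round(r[0],1),"c",P.mean(0),"sides",np.linalg.norm(e1),np.linalg.norm(e2),"long ang deg",np.degrees(np.arctan2(L[1],L[0])))
def crop(m,u0,u1,v0,v1):
    o=np.zeros_like(m);o[v0:v1,u0:u1]=m[v0:v1,u0:u1];return o
m=cv2.inRange(hsv,(5,60,60),(35,255,255))
rect(crop(m,137,235,210,262),.012,TOP,"rack")
# block top: light wood
b=cv2.inRange(hsv,(14,60,190),(30,170,255))
rect(crop(b,137,180,222,250),.122,TOP,"leaf top")
rect(crop(b,185,225,222,250),.122,TOP,"rust top")
j=cv2.inRange(hsv,(14,60,120),(35,255,255))
rect(crop(cv2.morphologyEx(j|cv2.inRange(hsv,(0,0,170),(179,60,255)),cv2.MORPH_CLOSE,np.ones((5,5))),315,362,180,275),.010,TOP,"jig base")
w=cv2.inRange(hsv,(0,0,190),(179,50,255))
rect(crop(w,328,350,180,247),.022,TOP,"strip")
r=cv2.inRange(hsv,(0,150,120),(6,255,255))
rect(crop(r,325,357,235,268),.06,TOP,"clamp")
print("jar",plane(TOP,(262.5,251),.075),"fig base",plane(TOP,(393,197),0.02),"fighead",plane(TOP,(415,190),.165))
E
```

```text
blk (150, 236) [ 17 142 231]
rack (187, 222) [ 13 201 212]
rust (200, 236) [ 17 144 230]
jigbase (327, 230) [120   5 246]
handle (341, 252) [  2 250 244]
strip (339, 215) [ 20   3 240]
jar (262, 250) [160  15  51]
fig (395, 197) [  2 255 103]
wjar (266, 158) [120   1 241]
rack px [186. 235.] c [0.513 0.206] sides 0.241174745960864 0.10875003615195698 long ang deg -89.32363090933016
leaf top px [155.5 235.5] c [0.5103 0.264 ] sides 0.0515481631763136 0.019079149751159985 long ang deg -89.36974004315361
rust top px [200.5 235. ] c [0.513  0.1418] sides 0.05180500114144564 0.02185814038777255 long ang deg -89.36667361148555
jig base px [340.6 232. ] c [ 0.5279 -0.2625] sides 0.11669812851278087 0.2607780777943315 long ang deg -177.8673146701367
strip px [338.5 220. ] c [ 0.5634 -0.2541] sides 0.045747802137703485 0.1515053385423883 long ang deg 179.96394406502276
clamp px [340.  250.5] c [ 0.4725 -0.252 ] sides 0.046763857412684545 0.020294338190679002 long ang deg -89.41560841652667
jar [ 0.4693 -0.027   0.075 ] fig base [ 0.6354 -0.4213  0.02  ] fighead [ 0.6392 -0.4349  0.165 ]
```

Run:
```python
from h import *
f=lambda x,y:(300+x/6.3125-.4,180+y/6.3125-.4)
P=[plane(TOP,f(*p),.010)[:2] for p in((135,62),(340,62),(352,548),(148,550))]
P=np.array(P);print(P,np.linalg.norm(P[1]-P[0]),np.linalg.norm(P[2]-P[1]))
ax=(P[2]+P[3]-P[0]-P[1]);ax/=np.linalg.norm(ax);print("x ang",np.degrees(np.arctan2(ax[1],ax[0])))
print("pocket", P.mean(0)-ax*.0325)
print("handle top",plane(TOP,f(272,455),.078)[:2])
g=lambda x,y:(135+x/6.6-.4,205+y/6.6-.4)
for n,q in(("leaf",((69,175),(205,175),(205,231),(70,231))),("rust",((374,172),(503,172),(503,231),(374,231)))):
    Q=np.array([plane(TOP,g(*p),.122)[:2] for p in q]);print(n,Q.mean(0),Q.max(0)-Q.min(0))
```

```text
[[ 0.6569 -0.2021]
 [ 0.6583 -0.3022]
 [ 0.4231 -0.3076]
 [ 0.4213 -0.2092]] 0.10016367431399113 0.23518841353253786
x ang -178.48023818255714
pocket [ 0.5724 -0.2544]
handle top [ 0.4698 -0.2566]
leaf [0.5107 0.2643] [0.0237 0.0566]
rust [0.5126 0.1403] [0.025  0.0539]
```

```bash
cat > g.py <<'E'
from h import *
from scipy.spatial.transform import Rotation as Ro
from bench import ctrl
def toolR(zdir,yyaw_deg):
    z=np.array(zdir,float);z/=np.linalg.norm(z);a=np.radians(yyaw_deg)
    y=np.array([np.cos(a),np.sin(a),0]);y-=z*(y@z);y/=np.linalg.norm(y);return np.stack([np.cross(y,z),y,z],1)
def rel(p,R,frm=None):
    s=ctrl.get_state();p0,R0=(s['position'],Ro.from_rotvec(s['tool_rot']).as_matrix()) if frm is None else frm
    print("t%.2f"%s['time'],"pos",s['position'],"q",s['joint_positions'],"F",s['ft_force'],"w%.3f"%s['grip_width'])
    print("  REL t",R0.T@(np.array(p)-p0),"r",Ro.from_matrix(R0.T@R).as_rotvec())
E
python3 - <<'E'
from g import *
rel([.55,-.15,.36],toolR([0,0,-1],20))
E
```

```text
t0.15 pos [ 0.2378 -0.6045  0.2217] q [ 1.2101  0.3216 -0.0701  1.4514  0.0226  1.3708 -0.0569] F [-0.27    0.5513 -0.5192] w1.002
  REL t [ 0.4569 -0.3088 -0.1379] r [-0.0012 -0.001  -1.545 ]
```

carry_out([
  {"tx":0.04,"ty":-0.03,"tz":-0.05,"rz":-0.18,"jaw":1},
  {"tx":0.09,"ty":-0.06,"tz":-0.08,"rz":-0.36,"jaw":1},
  {"tx":0.14,"ty":-0.09,"tz":-0.12,"rz":-0.54,"jaw":1},
  {"tx":0.19,"ty":-0.13,"tz":-0.14,"rz":-0.72,"jaw":1},
  {"tx":0.24,"ty":-0.16,"tz":-0.14,"rz":-0.9,"jaw":1},
  {"tx":0.29,"ty":-0.2,"tz":-0.14,"rz":-1.08,"jaw":1},
  {"tx":0.34,"ty":-0.23,"tz":-0.14,"rz":-1.26,"jaw":1},
  {"tx":0.4,"ty":-0.27,"tz":-0.14,"rz":-1.4,"jaw":1},
  {"tx":0.457,"ty":-0.309,"tz":-0.14,"rz":-1.545,"jaw":1},
  {"tx":0.457,"ty":-0.309,"tz":-0.14,"rz":-1.545,"jaw":1},
])

```text
invalid input
```

Run:
```python
from g import *
s=2**-.5
# pregrasp: TCP = grasp + 19mm along z ; grasp at (0.513,.265,.075); back off
d=np.array([-s,0,-s]);g=np.array([.513,.265,.075])
for back in (0,.12,.2): print(back,g+d*(.019-back))
rel(g+d*(.019-.2),toolR(d,90))
```

```text
0 [0.4996 0.265  0.0616]
0.12 [0.5844 0.265  0.1464]
0.2 [0.641 0.265 0.203]
t0.15 pos [ 0.2378 -0.6045  0.2217] q [ 1.2101  0.3216 -0.0701  1.4514  0.0226  1.3708 -0.0569] F [-0.27    0.5513 -0.5192] w1.002
  REL t [ 0.6936 -0.6615  0.0196] r [ 1.0664  0.2005 -2.5758]
```

carry_out([
  {"tx":0.04,"ty":-0.03,"tz":-0.05,"rx":0,"ry":0,"rz":-0.18,"jaw":1},
  {"tx":0.09,"ty":-0.06,"tz":-0.08,"rx":0,"ry":0,"rz":-0.36,"jaw":1},
  {"tx":0.14,"ty":-0.09,"tz":-0.12,"rx":0,"ry":0,"rz":-0.54,"jaw":1},
  {"tx":0.19,"ty":-0.13,"tz":-0.14,"rx":0,"ry":0,"rz":-0.72,"jaw":1},
  {"tx":0.24,"ty":-0.16,"tz":-0.14,"rx":0,"ry":0,"rz":-0.9,"jaw":1},
  {"tx":0.29,"ty":-0.2,"tz":-0.14,"rx":0,"ry":0,"rz":-1.08,"jaw":1},
  {"tx":0.34,"ty":-0.23,"tz":-0.14,"rx":0,"ry":0,"rz":-1.26,"jaw":1},
  {"tx":0.4,"ty":-0.27,"tz":-0.14,"rx":0,"ry":0,"rz":-1.4,"jaw":1},
  {"tx":0.457,"ty":-0.309,"tz":-0.14,"rx":0,"ry":0,"rz":-1.545,"jaw":1},
  {"tx":0.457,"ty":-0.309,"tz":-0.14,"rx":0,"ry":0,"rz":-1.545,"jaw":1},
])

```text
time: 1.4
position: [0.5515, -0.1456, 0.3624]
tool_rot: [-1.793, -2.579, -0.002]
ft_force: [-0.7, -0.3, -0.0]
grip_width: 1.003
```

Run:
```python
from g import *
s=2**-.5
d=np.array([-s,0,-s])
rel([.641,.265,.24],toolR(d,90))
```

```text
t1.40 pos [ 0.5515 -0.1456  0.3624] q [ 0.7167  0.1593 -0.5796  1.3967  0.0856  1.611   0.502 ] F [-0.7005 -0.3326 -0.025 ] w1.003
  REL t [0.3536 0.2268 0.123 ] r [ 0.4772  0.6838 -1.1483]
```

carry_out([
  {"tx":0.05,"ty":0.03,"tz":0.0,"rx":0.06,"ry":0.085,"rz":-0.14,"jaw":1},
  {"tx":0.1,"ty":0.06,"tz":0.01,"rx":0.12,"ry":0.17,"rz":-0.285,"jaw":1},
  {"tx":0.15,"ty":0.09,"tz":0.02,"rx":0.18,"ry":0.255,"rz":-0.43,"jaw":1},
  {"tx":0.2,"ty":0.12,"tz":0.04,"rx":0.24,"ry":0.34,"rz":-0.57,"jaw":1},
  {"tx":0.25,"ty":0.15,"tz":0.06,"rx":0.3,"ry":0.425,"rz":-0.715,"jaw":1},
  {"tx":0.29,"ty":0.18,"tz":0.08,"rx":0.36,"ry":0.51,"rz":-0.86,"jaw":1},
  {"tx":0.33,"ty":0.21,"tz":0.1,"rx":0.42,"ry":0.6,"rz":-1.0,"jaw":1},
  {"tx":0.353,"ty":0.227,"tz":0.123,"rx":0.477,"ry":0.684,"rz":-1.148,"jaw":1},
  {"tx":0.353,"ty":0.227,"tz":0.123,"rx":0.477,"ry":0.684,"rz":-1.148,"jaw":1},
  {"tx":0.353,"ty":0.227,"tz":0.123,"rx":0.477,"ry":0.684,"rz":-1.148,"jaw":1},
])

```text
time: 2.65
position: [0.6476, 0.218, 0.266]
tool_rot: [-0.294, -2.568, -0.132]
ft_force: [0.6, -1.2, -4.4]
grip_width: 1.001
```

Run:
```python
from g import *
from bench import get_image,camera_info
s=2**-.5
d=np.array([-s,0,-s])
rel([.641,.265,.24],toolR(d,90))
i=camera_info("wrist");im=get_image("wrist");cv2.imwrite("pics/w1.png",im[:,:,::-1]);np.savez("w1.npz",K=i['intrinsics'],R=i['R'],t=i['t'])
```

```text
t2.65 pos [0.6476 0.218  0.266 ] q [-0.0527  0.8384 -0.4251  0.7403 -0.049   2.0521  0.9123] F [ 0.5959 -1.1963 -4.3884] w1.001
  REL t [0.0002 0.0432 0.0326] r [ 0.1753  0.2265 -0.1651]
```

View pics/w1.png

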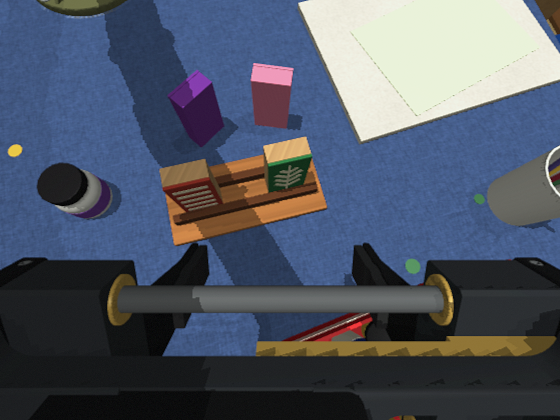

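```bash
cat > fk.py <<'E'
import numpy as np
from itertools import product
from scipy.optimize import least_squares
from scipy.spatial.transform import Rotation as Ro
D=[([1.2101,.3216,-.0701,1.4514,.0226,1.3708,-.0569],[.2378,-.6045,.2217],[-3.0847,-.585,.0007]),
([.7167,.1593,-.5796,1.3967,.0856,1.611,.502],[.5515,-.1456,.3624],[-1.793,-2.579,-.002]),
([-.0527,.8384,-.4251,.7403,-.049,2.0521,.9123],[.6476,.218,.266],[-.294,-2.568,-.132])]
def fk(q,L,s,phi=0):
    h,L1,L2,dt,e1,e2=L
    z=np.array([0,0,1.]);x=np.array([1.,0,0])
    A=Ro.from_euler('z',s[0]*q[0]);p=h*z
    A=A*Ro.from_euler('y',q[1])*Ro.from_euler('z',s[1]*q[2]);p=p+A.apply(L1*z+e1*x)
    A=A*Ro.from_euler('y',q[3]);p=p+A.apply(L2*z+e2*x)
    A=A*Ro.from_euler('z',s[2]*q[4])*Ro.from_euler('y',q[5]);p=p+A.apply(dt*z)
    return p,A*Ro.from_euler('z',s[3]*q[6]+phi)
if __name__=="__main__":
    for s in product((1,-1),repeat=4):
        o=[]
        As=[fk(q,[0]*6,s)[1].inv()*Ro.from_rotvec(r) for q,p,r in D]
        o=sum((As[0].inv()*a).magnitude() for a in As)
        f=lambda L:np.concatenate([fk(q,L,s)[0]-p for q,p,_ in D])
        b=least_squares(f,[.3,.4,.4,.2,0,0])
        print(s,round(o,4),As[0].as_rotvec().round(3),b.x.round(4),b.cost)
E
python3 fk.py | sort -k5 | head -20
```

```text
(-1, -1, -1, -1) 0.0009 [0.    0.    1.571] [ 0.1661  0.5046  0.5094  0.3975 -0.0159 -0.073 ] 0.0004692435572179365
(-1, -1, 1, -1) 0.2594 [ 0.033 -0.036  1.562] [ 0.1018  0.1539  0.4843 -0.0551  0.0938 -0.0519] 0.0025114744631509374
(-1, 1, -1, -1) 1.7407 [-0.034  0.034  1.437] [-1.5371 -0.7257  0.3076 -1.5068  0.2512 -1.1511] 0.042680755654210104
(-1, 1, 1, -1) 1.7955 [1.000e-03 0.000e+00 1.429e+00] [-1.0313  1.485   0.4743  1.3711 -0.4426 -1.2091] 0.0435490191184771
(-1, -1, -1, 1) 3.0563 [0.    0.    1.685] [ 0.1661  0.5046  0.5094  0.3975 -0.0159 -0.073 ] 0.0004692435572179365
(-1, -1, 1, 1) 3.0861 [ 0.036 -0.035  1.675] [ 0.1018  0.1539  0.4843 -0.0551  0.0938 -0.0519] 0.0025114744631509374
(1, -1, -1, -1) 3.4965 [ 0.003 -0.003 -2.292] [ 0.4399  1.7628  0.209   0.6479 -0.7612  1.3836] 0.2983797110872105
(1, -1, 1, -1) 3.5299 [ 0.028  0.046 -2.301] [-0.6059 -2.1242 -0.0978 -4.451   0.4624  1.3688] 0.08080565120307083
(1, -1, 1, 1) 3.8872 [ 0.025  0.047 -2.187] [-0.6059 -2.1242 -0.0978 -4.451   0.4624  1.3688] 0.08080565120307083
(1, -1, -1, 1) 3.9408 [ 0.003 -0.003 -2.178] [ 0.4399  1.7628  0.209   0.6479 -0.7612  1.3836] 0.2983797110872105
(1, 1, 1, 1) 4.261 [ 0.003 -0.003 -2.32 ] [-0.3096 -3.4227  0.232  -5.177   0.6864  1.1064] 0.08471793445210175
(1, 1, -1, 1) 4.3056 [-0.017 -0.055 -2.311] [-0.0086 -0.7434  0.4069 -1.7666 -0.1472  0.8031] 0.4016881204900472
(-1, 1, -1, 1) 4.7413 [-0.036  0.032  1.551] [-1.5371 -0.7257  0.3076 -1.5068  0.2512 -1.1511] 0.042680755654210104
(-1, 1, 1, 1) 4.7764 [1.000e-03 0.000e+00 1.543e+00] [-1.0313  1.485   0.4743  1.3711 -0.4426 -1.2091] 0.0435490191184771
(1, 1, 1, -1) 5.0447 [ 2.000e-03 -3.000e-03 -2.434e+00] [-0.3096 -3.4227  0.232  -5.177   0.6864  1.1064] 0.08471793445210175
(1, 1, -1, -1) 5.1049 [-0.02  -0.056 -2.425] [-0.0086 -0.7434  0.4069 -1.7666 -0.1472  0.8031] 0.4016881204900472
```

```bash
cat > fk2.py <<'E'
import numpy as np
from fk import D,Ro
from scipy.optimize import least_squares
def frames(q):
    A1=Ro.from_euler('z',-q[0]);A2=A1*Ro.from_euler('y',q[1]);A3=A2*Ro.from_euler('z',-q[2]);A4=A3*Ro.from_euler('y',q[3]);A5=A4*Ro.from_euler('z',-q[4]);A6=A5*Ro.from_euler('y',q[5])
    A7=A6*Ro.from_euler('z',-q[6]+np.pi/2)
    return A1,A2,A3,A4,A5,A6,A7
def row(q):
    A=frames(q);z=[0,0,1];x=[1,0,0];y=[0,1,0]
    return np.stack([np.array(z,float),A[0].apply(x),A[2].apply(z),A[2].apply(x),A[2].apply(y),A[4].apply(z),A[4].apply(x),A[4].apply(y),A[5].apply(z),A[5].apply(x),A[5].apply(y)],1)
def fit(lam=1e-3):
    M=np.concatenate([row(q) for q,_,_ in D]);b=np.concatenate([p for _,p,_ in D])
    p0=np.array([.3,0,.4,0,0,.4,0,0,.3,0,0])
    W=lam*np.eye(11)
    return np.linalg.lstsq(np.vstack([M,W]),np.concatenate([b,W@p0]),rcond=None)[0],M,b
if __name__=="__main__":
    for lam in(1e-3,1e-2,.05):
        x,M,b=fit(lam);print(x.round(4),np.abs(M@x-b).max())
E
python3 fk2.py
```

```text
[ 0.2424 -0.009   0.493  -0.0208 -0.012   0.5241 -0.0145 -0.0073  0.4041
 -0.0061 -0.0073] 1.1017737364671376e-06
[ 0.2425 -0.0086  0.4921 -0.0204 -0.0118  0.5237 -0.0143 -0.0073  0.403
 -0.0058 -0.0073] 0.00010898225246491755
[ 0.2443 -0.0016  0.4739 -0.0119 -0.01    0.5167 -0.0095 -0.0074  0.3809
 -0.0028 -0.0074] 0.0021599989746795556
```

Run:
```python
import cv2
im=cv2.imread("pics/w1.png")[130:250,155:335]
cv2.imwrite("pics/w1c.png",cv2.resize(im,None,fx=4.4,fy=4.4,interpolation=cv2.INTER_CUBIC))
```

```text
(no output)
```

View pics/w1c.png

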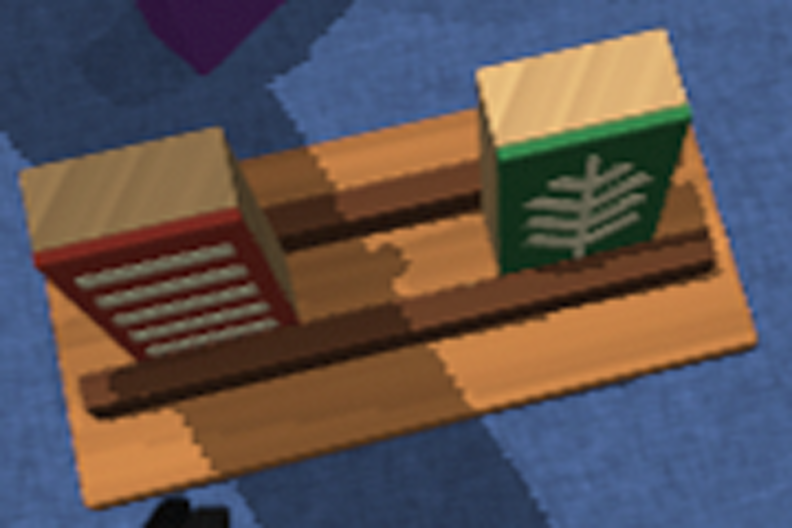

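Leaf block top in the wrist view: corners at crop (478,70), (666,30), (690,112), (500,158), next to the pale leaf on the green face. That confirms the target.

Run:
```python
from g import *
w=dict(np.load("w1.npz"))
f=lambda x,y:(155+x/4.4-.4,130+y/4.4-.4)
for n,q,z in(("leaf",((478,70),(666,30),(690,112),(500,158)),.122),("rust",((20,172),(222,128),(240,212),(37,264)),.122)):
    Q=np.array([plane(w,f(*p),z)[:2] for p in q]);print(n,Q.mean(0),Q)
Q=np.array([plane(w,f(*p),.012)[:2] for p in((757,340),(90,500))]);print(Q)
s=2**-.5;d=np.array([-s,0,-s]);g=np.array([.513,.265,.080])
rel(g+d*.019+[0,0,.09],toolR(d,90))
```

```text
leaf [0.5122 0.2653] [[0.4995 0.2386]
 [0.499  0.2919]
 [0.5243 0.292 ]
 [0.526  0.2386]]
rust [0.5141 0.1417] [[0.5017 0.1145]
 [0.501  0.1682]
 [0.5257 0.1686]
 [0.5281 0.1153]]
[[0.5657 0.3203]
 [0.568  0.0892]]
t2.70 pos [0.6415 0.2335 0.2666] q [-0.049   0.8453 -0.4719  0.7431 -0.0421  2.05    0.9094] F [-3.5122  6.9281 -0.8871] w0.998
  REL t [ 0.0622 -0.0057  0.1713] r [ 0.1796  0.2156 -0.1298]
```

carry_out([
  {"tx":0.02,"ty":0.0,"tz":0.05,"rx":0.06,"ry":0.07,"rz":-0.04,"jaw":1},
  {"tx":0.04,"ty":0.0,"tz":0.1,"rx":0.12,"ry":0.14,"rz":-0.08,"jaw":1},
  {"tx":0.062,"ty":-0.005,"tz":0.14,"rx":0.18,"ry":0.215,"rz":-0.13,"jaw":1},
  {"tx":0.062,"ty":-0.005,"tz":0.165,"rx":0.18,"ry":0.215,"rz":-0.13,"jaw":1},
  {"tx":0.062,"ty":-0.005,"tz":0.165,"rx":0.18,"ry":0.215,"rz":-0.13,"jaw":1},
  {"tx":0.062,"ty":-0.005,"tz":0.165,"rx":0.18,"ry":0.215,"rz":-0.13,"jaw":1},
])

```text
time: 3.45
position: [0.5026, 0.2675, 0.1696]
tool_rot: [0.009, -2.361, -0.013]
ft_force: [-1.1, 0.8, -0.2]
grip_width: 1.002
```

Run:
```python
from g import *
s=2**-.5;d=np.array([-s,0,-s]);g=np.array([.5125,.2653,.080])
rel(g+d*.019+[0,0,.09],toolR(d,90))
```

```text
t3.45 pos [0.5026 0.2675 0.1696] q [-0.0779  0.8096 -0.521   1.1217 -0.0406  1.962   0.9894] F [-1.0943  0.7881 -0.1856] w1.002
  REL t [-0.0066 -0.0023  0.0118] r [0.0065 0.0053 0.0107]
```

carry_out([
  {"tx":-0.0066,"ty":-0.0023,"tz":0.0118,"rx":0.0065,"ry":0.005,"rz":0.0107,"jaw":1},
  {"tx":-0.03,"ty":-0.0023,"tz":0.035,"rx":0.0065,"ry":0.005,"rz":0.0107,"jaw":1},
  {"tx":-0.055,"ty":-0.0023,"tz":0.06,"rx":0.0065,"ry":0.005,"rz":0.0107,"jaw":1},
  {"tx":-0.07,"ty":-0.0023,"tz":0.0754,"rx":0.0065,"ry":0.005,"rz":0.0107,"jaw":1},
  {"tx":-0.07,"ty":-0.0023,"tz":0.0754,"rx":0.0065,"ry":0.005,"rz":0.0107,"jaw":1},
])

```text
time: 4.08
position: [0.4975, 0.2659, 0.0643]
tool_rot: [-0.0, -2.352, 0.003]
ft_force: [-0.6, 0.4, 1.0]
grip_width: 1.003
```

Run:
```python
from g import *
from bench import get_image
s=2**-.5;d=np.array([-s,0,-s]);g=np.array([.5125,.2653,.080])
rel(g+d*.019,toolR(d,90))
im=get_image("scene")[:,:,::-1];w=get_image("wrist")[:,:,::-1]
a=cv2.resize(im[180:320,290:450],(480,420));cv2.imwrite("pics/g1.png",a);cv2.imwrite("pics/gw.png",w)
```

```text
t4.08 pos [0.4975 0.2659 0.0643] q [-0.0843  0.9025 -0.4965  1.1919  0.0038  1.8215  1.0185] F [-0.6346  0.4291  1.0232] w1.003
  REL t [ 0.0005 -0.0006 -0.0027] r [-0.0021 -0.0042 -0.0009]
```

View pics/g1.png

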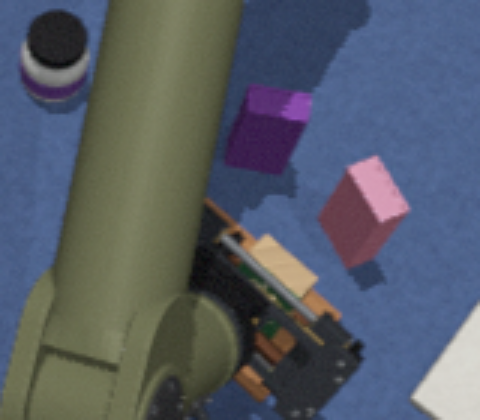

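View pics/gw.png

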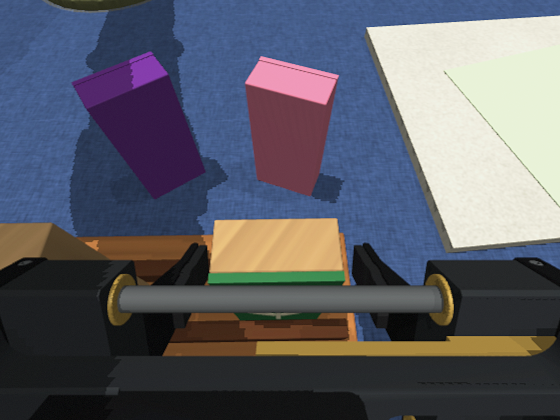

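The wrist view shows the leaf block, with its green edge at row 277, centred between the fingers (columns 211–343). I'll close the gripper on it.

carry_out([
  {"tx":0.0005,"ty":-0.0006,"tz":-0.0027,"rx":0,"ry":0,"rz":0,"jaw":0.4},
  {"tx":0.0005,"ty":-0.0006,"tz":-0.0027,"rx":0,"ry":0,"rz":0,"jaw":0.3},
  {"tx":0.0005,"ty":-0.0006,"tz":-0.0027,"rx":0,"ry":0,"rz":0,"jaw":0.3},
  {"tx":0.0005,"ty":-0.0006,"tz":-0.0027,"rx":0,"ry":0,"rz":0,"jaw":0.3},
  {"tx":0.0005,"ty":-0.0006,"tz":-0.0027,"rx":0,"ry":0,"rz":0,"jaw":0.3},
  {"tx":0.0005,"ty":-0.0006,"tz":-0.0027,"rx":0,"ry":0,"rz":0,"jaw":0.3},
], grip_force=30)

```text
time: 4.92
position: [0.4998, 0.2659, 0.0681]
tool_rot: [0.001, -2.355, 0.002]
ft_force: [-0.6, -0.1, 1.8]
grip_width: 0.616
```

carry_out([
  {"tx":0.014,"ty":0,"tz":-0.014,"rx":0,"ry":0,"rz":0,"jaw":0.3},
  {"tx":0.035,"ty":0,"tz":-0.035,"rx":0,"ry":0,"rz":0,"jaw":0.3},
  {"tx":0.055,"ty":0,"tz":-0.055,"rx":0,"ry":0,"rz":0,"jaw":0.3},
  {"tx":0.075,"ty":0,"tz":-0.075,"rx":0,"ry":0,"rz":0,"jaw":0.3},
  {"tx":0.075,"ty":0,"tz":-0.075,"rx":0,"ry":0,"rz":0,"jaw":0.3},
])

```text
time: 5.55
position: [0.5009, 0.267, 0.1771]
tool_rot: [0.002, -2.36, -0.002]
ft_force: [-0.1, -0.2, -2.0]
grip_width: 0.62
```

Run:
```python
from g import *
from bench import get_image
w=get_image("wrist")[:,:,::-1];cv2.imwrite("pics/gw2.png",w)
# waypoint: center, vertical tool, raised
rel([.50,.05,.33],toolR([-.25,0,-1],0))
```

```text
t5.60 pos [0.5004 0.2665 0.1752] q [-0.081   0.8041 -0.5197  1.1202 -0.0413  1.9737  0.9781] F [-0.279  -0.0427 -1.1622] w0.624
  REL t [ 0.1098 -0.2164 -0.1092] r [-0.4224 -0.4218  1.5304]
```

View pics/gw2.png

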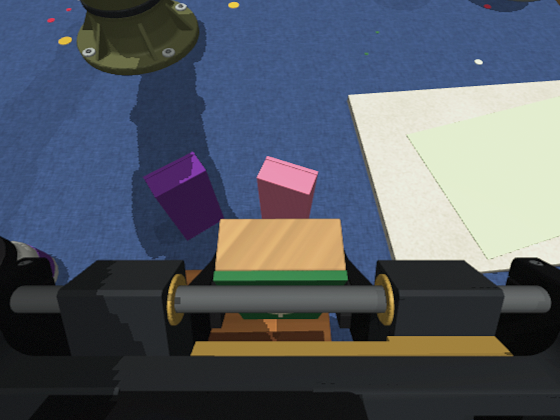

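The block is held square in the jaws: its green edge runs level at row 275, columns 215–347. I'll raise it first, then swing it round.

carry_out([
  {"tx":0.04,"ty":0,"tz":-0.03,"rx":0,"ry":0,"rz":0,"jaw":0.3},
  {"tx":0.075,"ty":0,"tz":-0.06,"rx":0,"ry":0,"rz":0.1,"jaw":0.3},
  {"tx":0.09,"ty":-0.02,"tz":-0.08,"rx":-0.08,"ry":-0.08,"rz":0.28,"jaw":0.3},
  {"tx":0.1,"ty":-0.05,"tz":-0.09,"rx":-0.13,"ry":-0.13,"rz":0.45,"jaw":0.3},
  {"tx":0.11,"ty":-0.08,"tz":-0.1,"rx":-0.18,"ry":-0.18,"rz":0.62,"jaw":0.3},
  {"tx":0.11,"ty":-0.11,"tz":-0.11,"rx":-0.23,"ry":-0.23,"rz":0.79,"jaw":0.3},
  {"tx":0.11,"ty":-0.14,"tz":-0.11,"rx":-0.27,"ry":-0.27,"rz":0.96,"jaw":0.3},
  {"tx":0.11,"ty":-0.17,"tz":-0.11,"rx":-0.32,"ry":-0.32,"rz":1.13,"jaw":0.3},
  {"tx":0.11,"ty":-0.2,"tz":-0.11,"rx":-0.36,"ry":-0.36,"rz":1.3,"jaw":0.3},
  {"tx":0.11,"ty":-0.216,"tz":-0.11,"rx":-0.42,"ry":-0.42,"rz":1.5,"jaw":0.3},
  {"tx":0.11,"ty":-0.216,"tz":-0.11,"rx":-0.42,"ry":-0.42,"rz":1.53,"jaw":0.3},
])

```text
time: 6.98
position: [0.4996, 0.0488, 0.3294]
tool_rot: [-2.093, -2.085, 0.266]
ft_force: [-0.1, 0.4, -1.1]
grip_width: 0.622
```

Run:
```python
from g import *
s=2**-.5
rel([.54,-.20,.28],toolR([-s,0,-s],-75))
```

```text
t6.97 pos [0.4996 0.0488 0.3294] q [ 0.1813  0.1916 -0.3646  1.4336  0.025   1.776  -0.1876] F [-0.12    0.4288 -1.0643] w0.622
  REL t [-0.2485  0.0525  0.0384] r [ 0.4462 -0.368   1.3433]
```

Run:
```python
from g import *
rel([.57,-.24,.17],toolR([-.64,-.017,-.77],-88.5))
```

```text
t6.97 pos [0.4996 0.0488 0.3294] q [ 0.1813  0.1916 -0.3646  1.4336  0.025   1.776  -0.1876] F [-0.12    0.4288 -1.0643] w0.622
  REL t [-0.288   0.109   0.1376] r [ 0.3374 -0.3544  1.5145]
```

carry_out([
  {"tx":-0.04,"ty":0.015,"tz":0.0,"rx":0.037,"ry":-0.038,"rz":0.165,"jaw":0.3},
  {"tx":-0.08,"ty":0.03,"tz":0.0,"rx":0.074,"ry":-0.077,"rz":0.33,"jaw":0.3},
  {"tx":-0.12,"ty":0.045,"tz":0.0,"rx":0.11,"ry":-0.115,"rz":0.5,"jaw":0.3},
  {"tx":-0.16,"ty":0.06,"tz":0.0,"rx":0.15,"ry":-0.155,"rz":0.67,"jaw":0.3},
  {"tx":-0.2,"ty":0.075,"tz":0.0,"rx":0.187,"ry":-0.195,"rz":0.84,"jaw":0.3},
  {"tx":-0.24,"ty":0.09,"tz":0.02,"rx":0.225,"ry":-0.235,"rz":1.01,"jaw":0.3},
  {"tx":-0.27,"ty":0.1,"tz":0.04,"rx":0.26,"ry":-0.275,"rz":1.18,"jaw":0.3},
  {"tx":-0.288,"ty":0.109,"tz":0.07,"rx":0.3,"ry":-0.315,"rz":1.35,"jaw":0.3},
  {"tx":-0.288,"ty":0.109,"tz":0.1,"rx":0.337,"ry":-0.354,"rz":1.514,"jaw":0.3},
  {"tx":-0.288,"ty":0.109,"tz":0.137,"rx":0.337,"ry":-0.354,"rz":1.514,"jaw":0.3},
  {"tx":-0.288,"ty":0.109,"tz":0.137,"rx":0.337,"ry":-0.354,"rz":1.514,"jaw":0.3},
  {"tx":-0.288,"ty":0.109,"tz":0.137,"rx":0.337,"ry":-0.354,"rz":1.514,"jaw":0.3},
])

```text
time: 8.48
position: [0.5726, -0.2377, 0.1711]
tool_rot: [2.947, 0.049, -1.063]
ft_force: [-0.5, 0.0, -0.2]
grip_width: 0.617
```

Run:
```python
from g import *
from bench import get_image,camera_info
rel([.57,-.24,.12],toolR([-.707,-.0186,-.707],-88.5))
i=camera_info("wrist");im=get_image("wrist");cv2.imwrite("pics/w2.png",im[:,:,::-1]);np.savez("w2.npz",K=i['intrinsics'],R=i['R'],t=i['t'])
im=get_image("scene");cv2.imwrite("pics/s2.png",im[:,:,::-1])
```

```text
t8.47 pos [ 0.5726 -0.2377  0.1711] q [-0.0031  0.8569  0.5028  1.001  -0.0706  1.9873 -1.0789] F [-0.5487  0.0374 -0.223 ] w0.617
  REL t [0.0306 0.0023 0.041 ] r [ 0.0019 -0.093   0.0061]
```

View pics/w2.png

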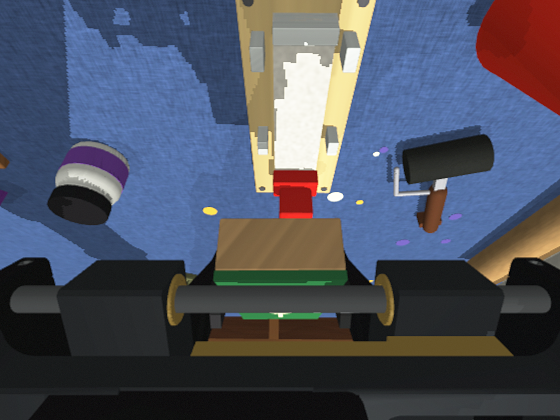

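View pics/s2.png

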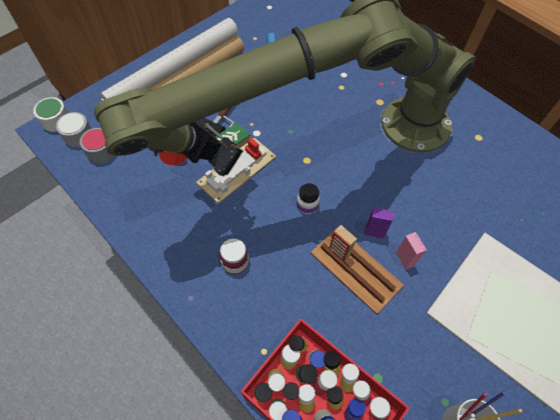

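Run:
```python
from g import *
w=dict(np.load("w2.npz"));s=ctrl.get_state();R0=Ro.from_rotvec(s['tool_rot']).as_matrix()
o=-w['R'].T@w['t'];print("cam world",o,"in tool",R0.T@(o-s['position']),"axes in tool",R0.T@w['R'].T)
im=cv2.imread("pics/w2.png")[0:205,225:385];cv2.imwrite("pics/w2c.png",cv2.resize(im,None,fx=2.9,fy=2.9,interpolation=cv2.INTER_CUBIC))
```

```text
cam world [ 0.7393 -0.2321  0.2438] in tool [ 0.0826 -0.0008 -0.1612] axes in tool [[-0.0008 -0.9543 -0.2988]
 [ 1.     -0.0007 -0.0004]
 [ 0.0002 -0.2988  0.9543]]
```

View pics/w2c.png

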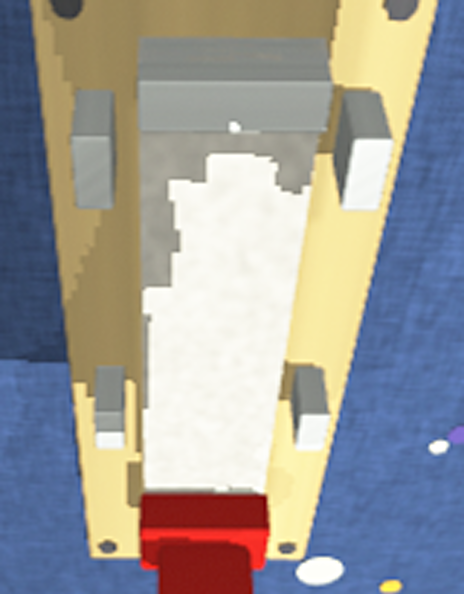

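Run:
```python
from g import *
w=dict(np.load("w2.npz"))
f=lambda x,y:(225+x/2.9-.4,y/2.9-.4)
def P(x,y,z):return plane(w,f(x,y),z)[:2]
for n,z,pts in(("stop in top",.032,((138,131),(326,130))),("stop out top",.032,((138,80),(331,80))),("stripR",.022,((315,160),(267,488))),("stripL",.022,((146,330),(143,490))),("base near corners",.010,((90,558),(302,558))),("baseL edge",.01,((33,20),(90,558))),("baseR edge",.01,((434,20),(302,558))),("jaw face top",.042,((140,540),(268,532))),("jaw foot",.022,((142,493),(268,493))),("railtops outer R far: inner edge",.034,((338,150),(346,210))),("railL far inner",.034,((112,138),(112,208)))):
    Q=np.array([P(*p,z) for p in pts]);print(n,Q.tolist() and Q.round(4).tolist(),"mid",Q.mean(0).round(4),"len",np.linalg.norm(Q[1]-Q[0]).round(4))
```

```text
stop in top [[0.6272, -0.2297], [0.6289, -0.2754]] mid [ 0.628  -0.2526] len 0.0457
stop out top [[0.6389, -0.2296], [0.6403, -0.2743]] mid [ 0.6396 -0.252 ] len 0.0447
stripR [[0.6158, -0.276], [0.4865, -0.2809]] mid [ 0.5512 -0.2785] len 0.1294
stripL [[0.5599, -0.2327], [0.4838, -0.2328]] mid [ 0.5219 -0.2328] len 0.0762
base near corners [[0.4223, -0.2094], [0.4255, -0.3059]] mid [ 0.4239 -0.2577] len 0.0966
baseL edge [[0.6413, -0.2038], [0.4223, -0.2094]] mid [ 0.5318 -0.2066] len 0.2191
baseR edge [[0.6444, -0.301], [0.4255, -0.3059]] mid [ 0.535  -0.3035] len 0.219
jaw face top [[0.4779, -0.232], [0.4844, -0.2802]] mid [ 0.4812 -0.2561] len 0.0486
jaw foot [[0.482, -0.2325], [0.4836, -0.2817]] mid [ 0.4828 -0.2571] len 0.0492
railtops outer R far: inner edge [[0.6252, -0.2788], [0.6096, -0.2841]] mid [ 0.6174 -0.2815] len 0.0165
railL far inner [[0.6263, -0.2235], [0.6082, -0.2232]] mid [ 0.6173 -0.2233] len 0.0182
```

```bash
cat > jig.py <<'E'
from g import *
a=np.radians(-178.57);jx=np.array([np.cos(a),np.sin(a),0]);s=2**-.5
d=jx*s-np.array([0,0,s]);RJ=toolR(d,np.degrees(a)+90)
TJ=lambda z:np.array([.5661,-.2541,z])
E
python3 -c "
from jig import *
rel(TJ(.075),RJ)"
```

```text
t8.57 pos [ 0.5731 -0.238   0.1721] q [-0.0029  0.8556  0.5031  1.0001 -0.0706  1.9869 -1.079 ] F [-0.5891  0.3302 -0.8642] w0.618
  REL t [0.056  0.016  0.0796] r [ 0.0034 -0.0953  0.0065]
```

carry_out([
  {"tx":0.018,"ty":0.006,"tz":0.025,"rx":0.001,"ry":-0.03,"rz":0.002,"jaw":0.3},
  {"tx":0.035,"ty":0.012,"tz":0.05,"rx":0.002,"ry":-0.06,"rz":0.004,"jaw":0.3},
  {"tx":0.05,"ty":0.016,"tz":0.072,"rx":0.0034,"ry":-0.085,"rz":0.0065,"jaw":0.3},
  {"tx":0.056,"ty":0.016,"tz":0.08,"rx":0.0034,"ry":-0.095,"rz":0.0065,"jaw":0.3},
  {"tx":0.056,"ty":0.016,"tz":0.08,"rx":0.0034,"ry":-0.095,"rz":0.0065,"jaw":0.3},
  {"tx":0.056,"ty":0.016,"tz":0.08,"rx":0.0034,"ry":-0.095,"rz":0.0065,"jaw":0.3},
])

```text
time: 9.32
position: [0.5656, -0.254, 0.0748]
tool_rot: [2.893, 0.036, -1.198]
ft_force: [0.8, 0.4, -0.2]
grip_width: 0.619
```

```bash
python3 -c "
from jig import *
from bench import get_image
rel(TJ(.045),RJ)
im=get_image('top')[:,:,::-1];cv2.imwrite('pics/t3.png',cv2.resize(im[150:290,260:440],(720,560),interpolation=cv2.INTER_CUBIC))
im=get_image('scene')[:,:,::-1];cv2.imwrite('pics/s3.png',cv2.resize(im[100:220,160:310],(750,600),interpolation=cv2.INTER_CUBIC))
"
```

```text
t9.32 pos [ 0.5656 -0.254   0.0748] q [ 0.0248  1.0036  0.4883  0.9929 -0.0758  1.9372 -1.0861] F [ 0.8396  0.4343 -0.2214] w0.619
  REL t [0.0214 0.0001 0.0208] r [ 0.0001 -0.0002 -0.0002]
```

View pics/t3.png

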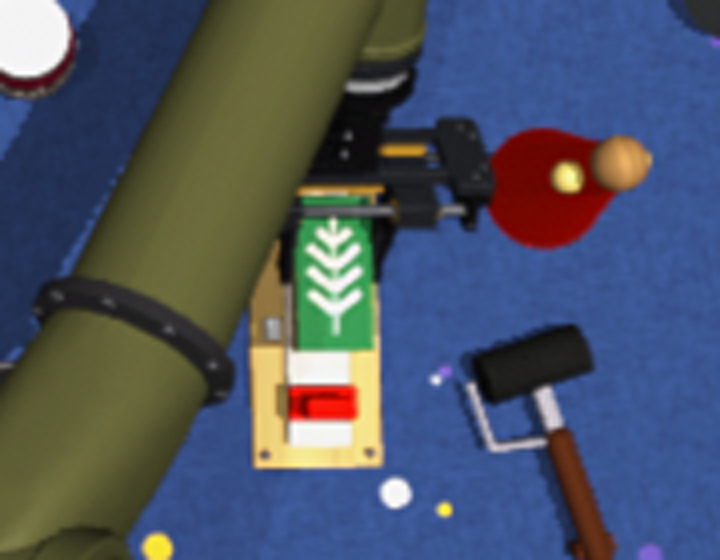

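View pics/s3.png

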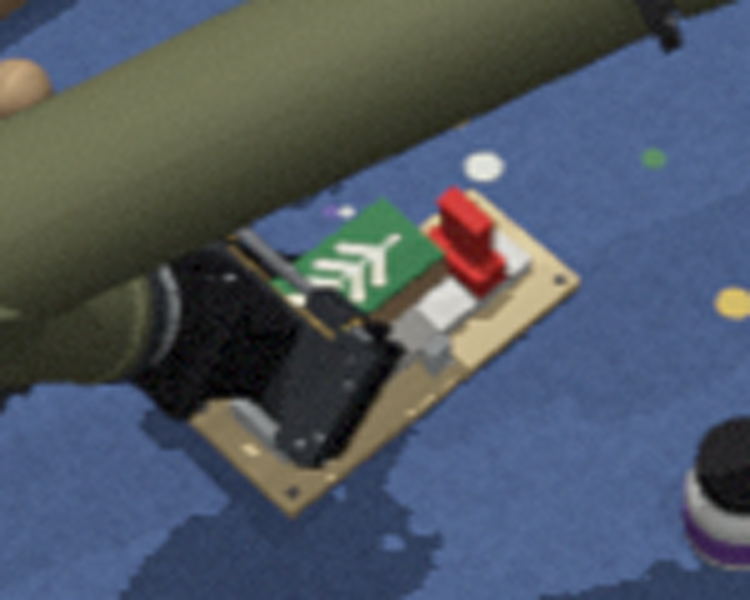

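```bash
python3 -c "
from h import *
print(plane(TOP,(382,197),0),plane(TOP,(383,195),.13),proj(TOP,[.64,-.349,.13]),proj(TOP,[.64,-.352,.06]))
im=cv2.imread('pics/top0.png');cv2.imwrite('pics/f.png',cv2.resize(im[160:230,360:440],None,fx=8,fy=8,interpolation=cv2.INTER_CUBIC))
s=cv2.imread('pics/scene0.png');cv2.imwrite('pics/f2.png',cv2.resize(s[100:175,140:215],None,fx=8,fy=8,interpolation=cv2.INTER_CUBIC))
"
```

```text
[ 0.6371 -0.3932  0.    ] [ 0.6286 -0.3588  0.13  ] [379.4163 190.8405] [373.8412 193.7106]
```

View pics/f.png

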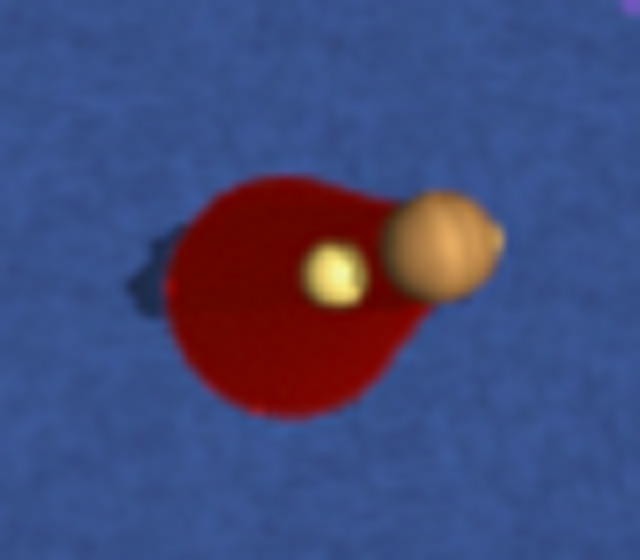

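View pics/f2.png

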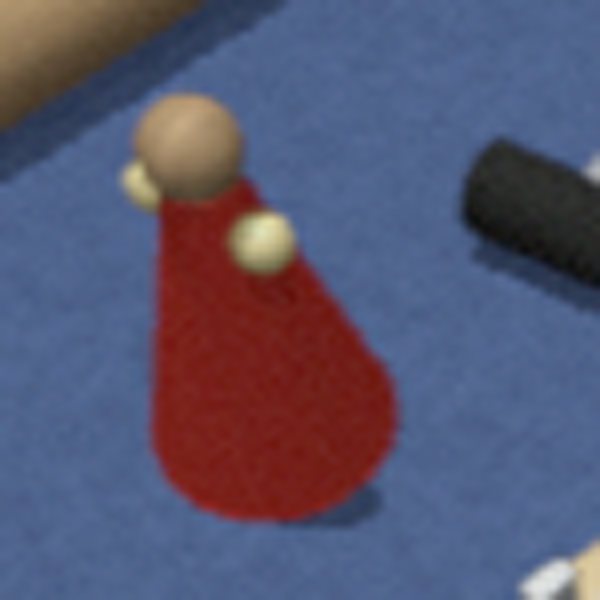

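The figure's near edge is at y≈-0.39 and the gripper's edge at -0.35, so they clear. The block is level over the pocket, green face up. Lowering it.

carry_out([
  {"tx":0.012,"ty":0,"tz":0.012,"rx":0,"ry":0,"rz":0,"jaw":0.3},
  {"tx":0.024,"ty":0,"tz":0.024,"rx":0,"ry":0,"rz":0,"jaw":0.3},
  {"tx":0.03,"ty":0,"tz":0.03,"rx":0,"ry":0,"rz":0,"jaw":0.3},
  {"tx":0.03,"ty":0,"tz":0.03,"rx":0,"ry":0,"rz":0,"jaw":0.3},
])

```text
time: 9.93
position: [0.5638, -0.2536, 0.0291]
tool_rot: [2.892, 0.036, -1.207]
ft_force: [-0.5, -1.4, -1.0]
grip_width: 0.621
```

```bash
python3 -c "
from jig import *
from bench import get_image
rel(TJ(.0245),RJ)
im=get_image('top')[:,:,::-1];cv2.imwrite('pics/t4.png',cv2.resize(im[180:275,310:370],(480,760),interpolation=cv2.INTER_CUBIC)[:600])
im=get_image('scene')[:,:,::-1];cv2.imwrite('pics/s4.png',cv2.resize(im[125:205,190:290],(750,600),interpolation=cv2.INTER_CUBIC))
"
```

```text
t9.93 pos [ 0.5638 -0.2536  0.0291] q [ 0.0278  1.0496  0.477   1.0088 -0.0904  1.8838 -1.0997] F [-0.4875 -1.3609 -0.9599] w0.621
  REL t [0.0049 0.0005 0.0016] r [-0.0016  0.0053  0.0004]
```

View pics/t4.png

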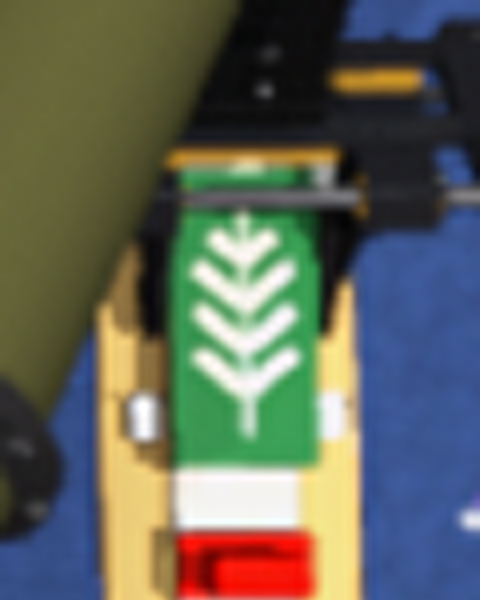

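View pics/s4.png

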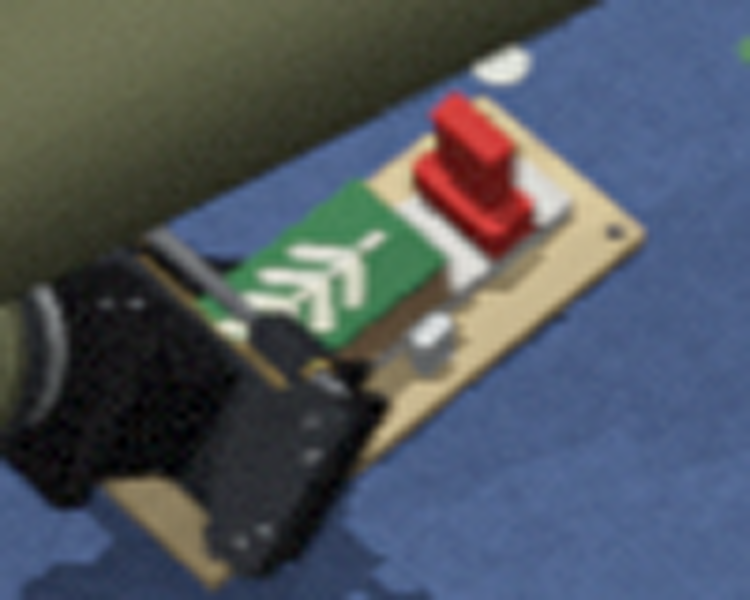

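carry_out([
  {"tx":0.003,"ty":0.0005,"tz":0.0015,"rx":0,"ry":0.003,"rz":0,"jaw":0.3},
  {"tx":0.004,"ty":0.0005,"tz":0.0022,"rx":0,"ry":0.003,"rz":0,"jaw":0.3},
  {"tx":0.005,"ty":0.0005,"tz":0.0028,"rx":0,"ry":0.003,"rz":0,"jaw":0.3},
  {"tx":0.005,"ty":0.0005,"tz":0.0028,"rx":0,"ry":0.003,"rz":0,"jaw":0.3},
])

```text
time: 10.52
position: [0.5661, -0.2543, 0.0249]
tool_rot: [2.894, 0.036, -1.198]
ft_force: [0.2, -0.3, -1.0]
grip_width: 0.62
```

```bash
python3 -c "
from jig import *
rel(TJ(.0235),RJ)"
```

```text
t10.53 pos [ 0.5661 -0.2543  0.0249] q [ 0.0295  1.0545  0.4758  1.005  -0.0933  1.8773 -1.1014] F [ 0.1535 -0.284  -1.0198] w0.620
  REL t [ 0.001  -0.0002  0.001 ] r [-0.001  -0.0003  0.    ]
```

Not touching yet, so I'll lower further in sub-millimetre steps until the force shows contact.

carry_out([
  {"tx":0.0007,"ty":0,"tz":0.0007,"rx":0,"ry":0,"rz":0,"jaw":0.3},
  {"tx":0.0014,"ty":0,"tz":0.0014,"rx":0,"ry":0,"rz":0,"jaw":0.3},
  {"tx":0.0014,"ty":0,"tz":0.0014,"rx":0,"ry":0,"rz":0,"jaw":0.3},
])

```text
time: 10.9
position: [0.5662, -0.2544, 0.0239]
tool_rot: [2.894, 0.035, -1.198]
ft_force: [-0.7, 0.9, 4.2]
grip_width: 0.619
```

carry_out([
  {"tx":0,"ty":0,"tz":0,"rx":0,"ry":0,"rz":0,"jaw":0.66},
  {"tx":0,"ty":0,"tz":0,"rx":0,"ry":0,"rz":0,"jaw":0.75},
  {"tx":0,"ty":0,"tz":0,"rx":0,"ry":0,"rz":0,"jaw":0.9},
  {"tx":0,"ty":0,"tz":0,"rx":0,"ry":0,"rz":0,"jaw":0.9},
])

```text
time: 11.4
position: [0.566, -0.2544, 0.0228]
tool_rot: [2.894, 0.035, -1.199]
ft_force: [0.1, 0.3, -0.3]
grip_width: 0.865
```

```bash
python3 -c "
from jig import *
from bench import get_image
rel(TJ(.12),RJ)
im=get_image('scene')[:,:,::-1];cv2.imwrite('pics/s5.png',cv2.resize(im[125:205,190:290],(750,600),interpolation=cv2.INTER_CUBIC))
"
```

```text
t11.40 pos [ 0.566  -0.2544  0.0228] q [ 0.0297  1.0568  0.4753  1.0054 -0.0939  1.8747 -1.102 ] F [ 0.0755  0.2913 -0.347 ] w0.865
  REL t [-0.0687 -0.0004 -0.0688] r [-0.001  -0.0002 -0.    ]
```

View pics/s5.png

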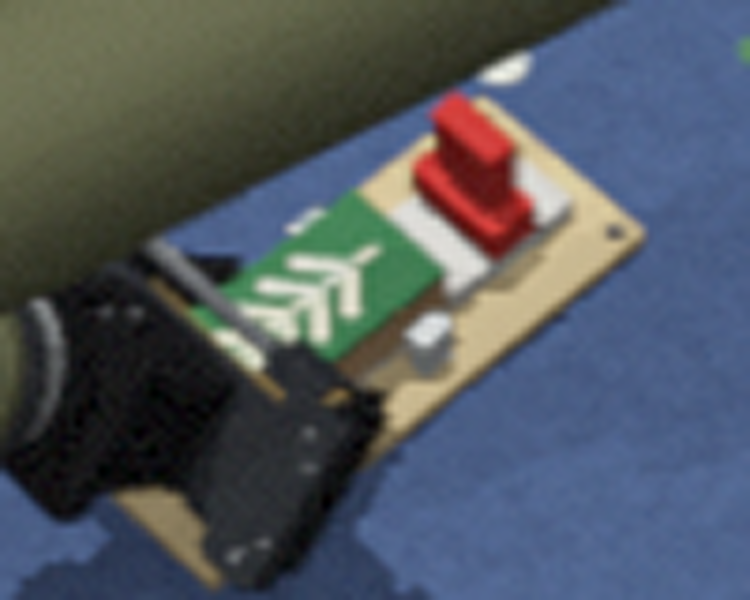

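The block lies flat in the pocket, green face up. Backing off straight up.

carry_out([
  {"tx":-0.015,"ty":0,"tz":-0.015,"rx":0,"ry":0,"rz":0,"jaw":0.9},
  {"tx":-0.035,"ty":0,"tz":-0.035,"rx":0,"ry":0,"rz":0,"jaw":0.9},
  {"tx":-0.055,"ty":0,"tz":-0.055,"rx":0,"ry":0,"rz":0,"jaw":0.9},
  {"tx":-0.055,"ty":0,"tz":-0.055,"rx":0,"ry":0,"rz":0,"jaw":0.9},
])

```text
time: 11.95
position: [0.5678, -0.2553, 0.1054]
tool_rot: [2.896, 0.034, -1.188]
ft_force: [0.5, -1.2, -1.2]
grip_width: 0.899
```

```bash
python3 -c "
from jig import *
# behind the clamp: handle top (.470,-.2566). tool vertical, TCP behind at x=.43
rel([.52,-.25,.25],toolR([0,0,-1],-88.6))"
```

```text
t11.95 pos [ 0.5678 -0.2553  0.1054] q [ 0.0255  0.9766  0.496   0.9737 -0.0672  1.9744 -1.0766] F [ 0.4566 -1.1527 -1.1945] w0.899
  REL t [-0.1355 -0.0061 -0.0695] r [ 0.0021  0.7784 -0.0007]
```

carry_out([
  {"tx":-0.04,"ty":0,"tz":-0.035,"rx":0,"ry":0.1,"rz":0,"jaw":0.6},
  {"tx":-0.075,"ty":0,"tz":-0.055,"rx":0,"ry":0.27,"rz":0,"jaw":0.3},
  {"tx":-0.1,"ty":0,"tz":-0.07,"rx":0,"ry":0.44,"rz":0,"jaw":0},
  {"tx":-0.12,"ty":-0.003,"tz":-0.07,"rx":0,"ry":0.61,"rz":0,"jaw":0},
  {"tx":-0.135,"ty":-0.006,"tz":-0.07,"rx":0.002,"ry":0.778,"rz":0,"jaw":0},
  {"tx":-0.135,"ty":-0.006,"tz":-0.07,"rx":0.002,"ry":0.778,"rz":0,"jaw":0},
])

```text
time: 12.7
position: [0.5157, -0.2511, 0.2484]
tool_rot: [-3.137, -0.03, 0.003]
ft_force: [-0.3, -1.1, 0.7]
grip_width: 0.301
```

```bash
python3 -c "
from jig import *
from bench import get_image,camera_info
rel([.435,-.257,.12],toolR([0,0,-1],-88.6))
i=camera_info('wrist');im=get_image('wrist');cv2.imwrite('pics/w6.png',im[:,:,::-1]);np.savez('w6.npz',K=i['intrinsics'],R=i['R'],t=i['t'])
"
```

```text
t12.70 pos [ 0.5157 -0.2511  0.2484] q [-0.0807  0.1577  0.552   1.6236 -0.0873  1.388  -1.0699] F [-0.2612 -1.0968  0.6696] w0.301
  REL t [-0.0806  0.005   0.1285] r [-0.0048  0.0019 -0.0056]
```

View pics/w6.png

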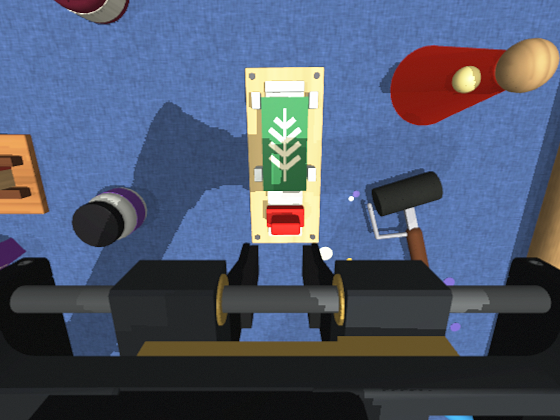

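The block lies between all four rails (285,145), with a small gap to the stop. The red clamp is at (286,220). Now I'll go behind the handle with the fingers shut.

carry_out([
  {"tx":-0.04,"ty":0.003,"tz":0.0,"rx":-0.005,"ry":0.002,"rz":-0.0056,"jaw":0},
  {"tx":-0.081,"ty":0.005,"tz":0.03,"rx":-0.005,"ry":0.002,"rz":-0.0056,"jaw":0},
  {"tx":-0.081,"ty":0.005,"tz":0.08,"rx":-0.005,"ry":0.002,"rz":-0.0056,"jaw":0},
  {"tx":-0.081,"ty":0.005,"tz":0.13,"rx":-0.005,"ry":0.002,"rz":-0.0056,"jaw":0},
  {"tx":-0.081,"ty":0.005,"tz":0.13,"rx":-0.005,"ry":0.002,"rz":-0.0056,"jaw":0},
  {"tx":-0.081,"ty":0.005,"tz":0.13,"rx":-0.005,"ry":0.002,"rz":-0.0056,"jaw":0},
])

```text
time: 13.5
position: [0.4398, -0.2568, 0.1175]
tool_rot: [3.137, 0.047, -0.007]
ft_force: [-0.1, 0.3, -0.2]
grip_width: 0.006
```

```bash
python3 -c "
from jig import *
from bench import get_image
rel([.435,-.257,.05],toolR([0,0,-1],-88.6))
w=get_image('wrist')[:,:,::-1];cv2.imwrite('pics/w7.png',w)
"
```

```text
t13.50 pos [ 0.4398 -0.2568  0.1175] q [-0.0637  0.1081  0.5703  1.9432 -0.0584  1.1101 -1.0108] F [-0.1428  0.2874 -0.1774] w0.006
  REL t [-0.0045 -0.0002  0.0675] r [0.0041 0.0048 0.0055]
```

View pics/w7.png

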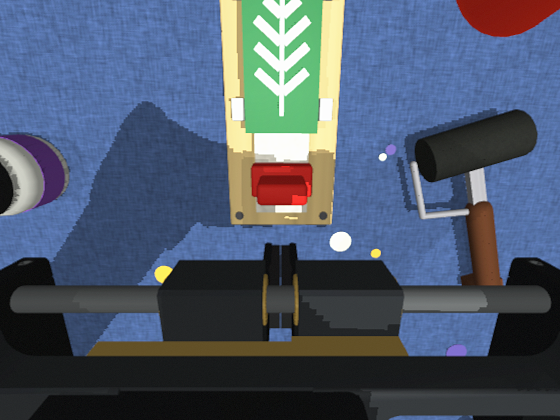

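carry_out([
  {"tx":-0.003,"ty":0,"tz":0.035,"rx":0.004,"ry":0.0048,"rz":0.0055,"jaw":0},
  {"tx":-0.0045,"ty":0,"tz":0.0675,"rx":0.004,"ry":0.0048,"rz":0.0055,"jaw":0},
  {"tx":-0.0045,"ty":0,"tz":0.0675,"rx":0.004,"ry":0.0048,"rz":0.0055,"jaw":0},
  {"tx":-0.0045,"ty":0,"tz":0.0675,"rx":0.004,"ry":0.0048,"rz":0.0055,"jaw":0},
])

```text
time: 14.05
position: [0.4352, -0.2573, 0.051]
tool_rot: [-3.141, -0.038, -0.004]
ft_force: [0.0, 0.9, -0.4]
grip_width: 0.007
```

```bash
python3 -c "
from jig import *
rel([.475,-.256,.05],toolR([0,0,-1],-88.6))
"
```

```text
t14.05 pos [ 0.4352 -0.2573  0.051 ] q [-0.0391  0.1889  0.5687  2.0162 -0.1251  0.9669 -0.9543] F [ 0.0269  0.9346 -0.4208] w0.007
  REL t [ 0.0398 -0.0004  0.0011] r [-0.0001 -0.0029 -0.0005]
```

carry_out([
  {"tx":0.008,"ty":0,"tz":0,"rx":0,"ry":0,"rz":0,"jaw":0},
  {"tx":0.014,"ty":0,"tz":0,"rx":0,"ry":0,"rz":0,"jaw":0},
  {"tx":0.018,"ty":0,"tz":0,"rx":0,"ry":0,"rz":0,"jaw":0},
  {"tx":0.022,"ty":0,"tz":0,"rx":0,"ry":0,"rz":0,"jaw":0},
  {"tx":0.026,"ty":0,"tz":0,"rx":0,"ry":0,"rz":0,"jaw":0},
  {"tx":0.03,"ty":0,"tz":0,"rx":0,"ry":0,"rz":0,"jaw":0},
  {"tx":0.034,"ty":0,"tz":0,"rx":0,"ry":0,"rz":0,"jaw":0},
])

```text
time: 14.92
position: [0.4674, -0.2557, 0.0487]
tool_rot: [-3.14, -0.037, 0.001]
ft_force: [-3.1, 0.2, 1.4]
grip_width: 0.003
```

```bash
python3 -c "
from jig import *
from bench import get_image
rel([.475,-.256,.05],toolR([0,0,-1],-88.6))
w=get_image('wrist')[:,:,::-1];cv2.imwrite('pics/w8.png',w[0:260])
"
```

```text
t14.93 pos [ 0.4674 -0.2557  0.0487] q [-0.0409  0.2547  0.553   1.9506 -0.1612  0.9803 -0.9592] F [-3.1459  0.1504  1.3698] w0.003
  REL t [ 0.0076  0.0004 -0.0014] r [-0.0015  0.0007 -0.0008]
```

View pics/w8.png

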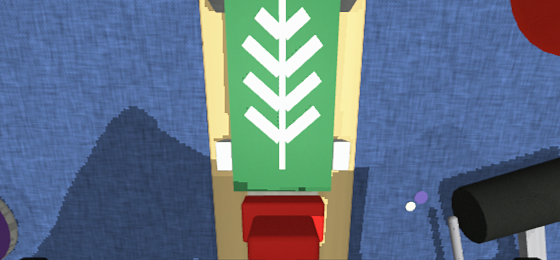

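The push force is about 3 N, as expected for the clamp alone. The jaw (row 200) is just short of the block's end (row 188). Continuing in small steps.

carry_out([
  {"tx":0.003,"ty":0,"tz":-0.001,"rx":0,"ry":0,"rz":0,"jaw":0},
  {"tx":0.006,"ty":0,"tz":-0.001,"rx":0,"ry":0,"rz":0,"jaw":0},
  {"tx":0.009,"ty":0,"tz":-0.001,"rx":0,"ry":0,"rz":0,"jaw":0},
  {"tx":0.012,"ty":0,"tz":-0.001,"rx":0,"ry":0,"rz":0,"jaw":0},
])

```text
time: 15.48
position: [0.4791, -0.2552, 0.0495]
tool_rot: [-3.14, -0.037, 0.002]
ft_force: [-2.1, -0.2, -2.6]
grip_width: 0.006
```

carry_out([
  {"tx":0.002,"ty":0,"tz":0,"rx":0,"ry":0,"rz":0,"jaw":0},
  {"tx":0.004,"ty":0,"tz":0,"rx":0,"ry":0,"rz":0,"jaw":0},
])

```text
time: 15.72
position: [0.4829, -0.2552, 0.0496]
tool_rot: [-3.14, -0.037, 0.002]
ft_force: [-7.8, 1.2, 0.8]
grip_width: 0.003
```

carry_out([
  {"tx":0.0005,"ty":0,"tz":0,"rx":0,"ry":0,"rz":0,"jaw":0},
  {"tx":0.001,"ty":0,"tz":0,"rx":0,"ry":0,"rz":0,"jaw":0},
])

```text
time: 15.98
position: [0.4829, -0.2552, 0.0496]
tool_rot: [-3.139, -0.037, 0.005]
ft_force: [-7.4, 0.8, 1.5]
grip_width: 0.005
```

```bash
python3 -c "
from bench import get_image
import cv2
im=get_image('top')[:,:,::-1];cv2.imwrite('pics/t9.png',cv2.resize(im[180:275,310:370],(380,600),interpolation=cv2.INTER_CUBIC))
im=get_image('scene')[:,:,::-1];cv2.imwrite('pics/s9.png',cv2.resize(im[125:205,190:290],(750,600),interpolation=cv2.INTER_CUBIC))
"
```

```text
(no output)
```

View pics/t9.png

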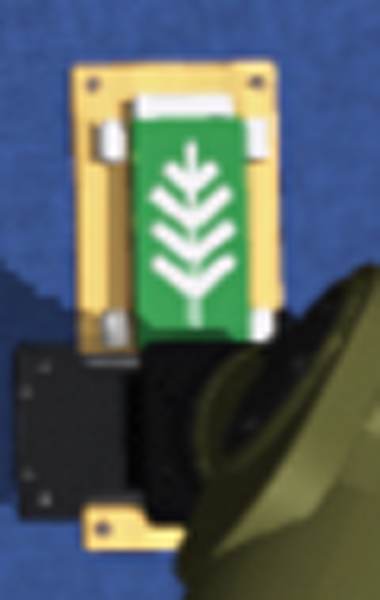

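View pics/s9.png

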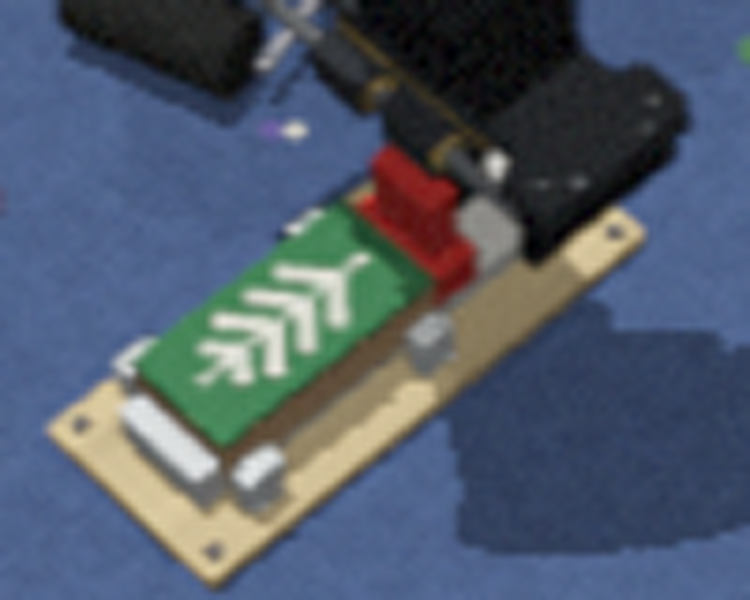

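The block's far end meets the stop and the jaw meets the block, with the travel stalled at x=0.4829. One slightly firmer push will make sure it's snug.

carry_out([
  {"tx":0.0015,"ty":0,"tz":0,"rx":0,"ry":0,"rz":0,"jaw":0},
  {"tx":0.003,"ty":0,"tz":0,"rx":0,"ry":0,"rz":0,"jaw":0},
  {"tx":0.003,"ty":0,"tz":0,"rx":0,"ry":0,"rz":0,"jaw":0},
])

```text
time: 16.45
position: [0.4829, -0.2551, 0.0496]
tool_rot: [-3.137, -0.035, 0.014]
ft_force: [-14.4, 3.1, 9.1]
grip_width: 0.008
```

It takes 14 N with no movement, so it's snug. Backing off and lifting clear.

carry_out([
  {"tx":-0.005,"ty":0,"tz":0,"rx":0,"ry":0,"rz":0,"jaw":0},
  {"tx":-0.02,"ty":0,"tz":0,"rx":0,"ry":0,"rz":0,"jaw":0},
  {"tx":-0.04,"ty":0,"tz":0,"rx":0,"ry":0,"rz":0,"jaw":0},
  {"tx":-0.04,"ty":0,"tz":-0.04,"rx":0,"ry":0,"rz":0,"jaw":0},
  {"tx":-0.04,"ty":0,"tz":-0.1,"rx":0,"ry":0,"rz":0,"jaw":0},
  {"tx":-0.04,"ty":0,"tz":-0.16,"rx":0,"ry":0,"rz":0,"jaw":0},
  {"tx":-0.04,"ty":0,"tz":-0.19,"rx":0,"ry":0,"rz":0,"jaw":0},
  {"tx":-0.04,"ty":0,"tz":-0.19,"rx":0,"ry":0,"rz":0,"jaw":0},
])

```text
time: 17.45
position: [0.4492, -0.2575, 0.2432]
tool_rot: [3.141, 0.037, 0.012]
ft_force: [0.3, -0.6, -0.5]
grip_width: 0.009
```

Run:
```python
from g import *
from bench import get_image,camera_info
s=ctrl.get_state();print(s['time'],s['position'],s['ft_force'])
i=camera_info('wrist');im=get_image('wrist')[:,:,::-1];np.savez('w10.npz',K=i['intrinsics'],R=i['R'],t=i['t'])
cv2.imwrite('pics/w10.png',cv2.resize(im[20:250,170:400],(600,600),interpolation=cv2.INTER_CUBIC))
cv2.imwrite('pics/s10.png',get_image('scene')[:,:,::-1])
```

```text
17.45 [ 0.4492 -0.2575  0.2432] [ 0.3425 -0.5652 -0.4816]
```

View pics/w10.png

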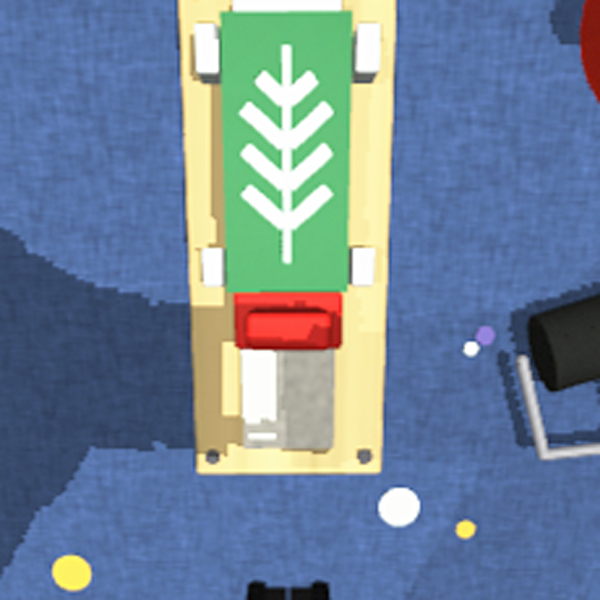

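View pics/s10.png

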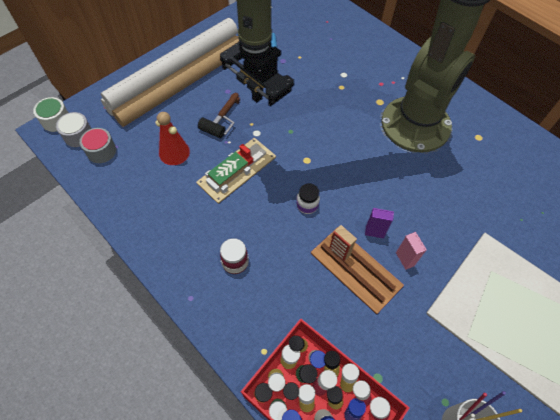

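The wrist view shows the block green side up between the rails, with no gap at the stop (row 12) or the jaw (row 291). The rack, the rust block, the jars, the figure and the roller are where they were. Handing in.

```bash
python3 -c "
from bench import ctrl
print(ctrl.close_job())"
```

```text
the job is handed in; nothing more can be done
None
```

The leaf block is lying flat in the jig pocket with its green face up, clamped end to end, and the job is handed in at about 17.5 s.

I gripped the block in the rack at a 45° tilt and turned it half round the tool axis. I lowered it until I felt light contact with the pocket floor (about 4 N), then let go. The clamp went in with shut fingers pushing from behind the handle.

- **Clamp:** at the end it took 14 N with no further movement. The last wrist picture shows no gap at the end stop or at the jaw.
- **Everything else:** by eye in the last scene picture, the rust block, jars, figure, roller and loose decoy blocks stand where they were. The gripper is clear of everything.
- **Disagreement:** early on, the tool fell short of the commanded 45° pose high above the rack because joint 6 reached its limit. It reached the pose lower down. No other check failed or disagreed by more than about 2 mm.

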